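# Oil the bayonet chuck and hold a stamping die seated in it

### The job

First oil the stamping station: press the red oiler cap all the way down and let it come back up. Then take the die with the orange grip, lower its two lugs through the slots of the bayonet chuck, push it in against the spring and turn it a quarter turn clockwise seen from above. It would spring back, so finish while still holding it there, in and turned, and leave everything else on the bench where it is.

Things in the scene. Friction and masses are not known exactly. Their poses are not given: they have to be found in the camera images.
- station: Fixed stamping station: green base plate 130 (x) by 270 (y) mm, 12 mm thick; its place and yaw vary. Origin on the table under the chuck's axis, z up. On that axis stands the bayonet chuck, a 76 mm square green block with a steel top face at 70 mm height. On the same plate, centred 145 mm to the origin's +y side, stands the oiler: a fixed amber bottle 58 mm across with a red cap on top.
- chuck_mouth (a point): Centre of the chuck's opening, in its top face 70 mm above the table; axes as station. The opening is a round bore of 33 mm diameter with two entry slots 14 mm wide, one to +x and one to -x of the station, reaching 24.5 mm from the centre. The top plate is 8 mm thick and hollow below. 6 mm below the top face lies a brass spring plate with dogs that take the lugs along.
- chuck_push (a joint): Travel of the chuck's spring plate, m: 0 up, at most 0.0145 down. The spring needs about 4 N to start it, 7 N at 9 mm and 9 N at the end. The lugs are free to turn under the top plate once the plate is about 9 to 10 mm down.
- chuck_turn (a joint): Turn of the spring plate, rad: 0 at rest (dogs in line with the slots), growing clockwise seen from above, stop at 1.75 (100 degrees). A torsion spring turns it back, about 0.15 N m at a quarter turn; there is no latch. The lugs have about 0.14 rad of play to either side between the dogs.
- oiler_top (a point): Centre of the top face of the oiler's red cap (34 mm diameter, 16 mm tall), 144 mm above the table when up; it moves with the cap.
- oiler_cap (a joint): Travel of the oiler's cap, m: 0 up, 0.008 fully down. Sprung: about 2.5 N to start, 6.5 N fully down; rises by itself.
- die: Loose stamping die, 68 mm tall, 0.2 to 0.33 kg, standing upright. Origin at the centre of its underside, z up. Steel shank 28 mm diameter with two lugs along +x and -x (44 mm over both, 9 mm wide, 7 mm tall, level with the underside); flange 52 mm diameter from 21 to 29 mm height; above it the grip. Both ends alike. Pushed in to the stop, its underside is about 20.5 mm below the chuck's top face.
- die_grip (a point): Centre of the die's orange bar grip, 48 mm above its underside; axes as die. The bar is 46 mm long (x, in line with the lugs), 22 mm thick (y) and reaches from 29 to 68 mm height.
- spare_die: Bystander: another die of the same size and form but with a blue grip, a dark 40 mm shank and no lugs. Origin at the centre of its underside.
- tin: Bystander: round tin 52 mm diameter, 60 mm tall. Origin at the centre of its underside. The die, the spare die and the tin stand at three places on the robot's right, in any order.
- insole_stack: Bystander: loose stack of ten insoles, about 245 by 86 by 60 mm, at the back. Origin at the centre of its underside.
- carton: Bystander: cardboard box 110 by 160 by 80 mm. Origin at the centre of its underside.
- tape: Bystander: yellow tape roll 100 mm diameter, 48 mm tall. Origin at the centre of its underside.
- screwdriver: Bystander: screwdriver lying on the left. Origin at its underside.
- mug: Bystander: blue mug 80 mm diameter, 90 mm tall. Origin at the centre of its underside.
Things that resemble listed ones, but are neither listed nor needed, are in the scene too. Leave any green or pink look-alike of the die alone.

How it is judged:
By the outcome, as a careful person would: the job done as asked, in the order asked, and still so for the second after the job is handed in, while the arm keeps its last pose, push and grip.
It also fails if it takes over 66 s, if anything falls off the work surface, if the arm or the gripper's body presses on something with over 40 N, if the wrist force passes 120 N, or if a joint passes its speed limit or range.

### The arm

A 6-joint arm with a two-finger parallel gripper is mounted at the origin on the work surface. World frame = base frame: x ahead of the robot, y to its left, z up, the work surface at z = 0. Lengths are in m, angles in rad, forces in N, time in s.
With the tool pointing down it reaches from about 0.325 to 0.875 m from the base axis. Payload 4.4 kg.
Tool frame: the origin (TCP) lies at the very end of the fingers, on their centre line; the grasp point (between the pads) lies 19 mm behind it; z points along the fingers, y is the direction in which the jaws open and shut (so a half turn about z gives the same grasp; the last joint's range is limited). The gripper opens to 85 mm and grips with 20 to 120 N. Pads are 22 mm wide; open, the fingers measure 114 mm over their backs; the gripper's body (76 mm by 85 mm) begins 54 mm behind the grasp point. The pads swing forward as they close: fully open they stand 13 mm farther back than shut.
Start: joints at [-1.284, 0.207, 1.542, -0, 1.393, -0.15], TCP at [0.244, -0.521, 0.205] pointing down, gripper open.
Joint ranges: [-2.73, 2.73], [-0.86, 2.22], [0.23, 2.46], [-1.11, 4.25], [0.08, 2.63], [-2.82, 2.82]. Speed limits (rad/s): [2.79, 2.79, 3.14, 3.14, 3.14, 3.14].

### API

Orientations are given as [roll, pitch, yaw] about the fixed x, y, z axes, in that order (R = Rz(yaw) Ry(pitch) Rx(roll)).
In Python, from rig import robot gives the robot as it stands. Calls block until the motion is done:
- robot.move_ptp(position, orientation): joint-space move of the TCP to a pose.
- robot.move_straight(position, frame=None, rate=0.15): straight line of the TCP; frame=None keeps the orientation; rate is the mean speed in m/s.
- robot.movej(angles): joint-space move.
- robot.set_gripper(opening, f_grip=None): finger opening in m; f_grip is the grip in N (None keeps the last); returns when the fingers have stopped.
- robot.sleep(seconds).
- robot.solve_ik(position, orientation): joint angles nearest the present ones, or None.
- robot.read_state(): the state.
- robot.capture(name): name is "side" or "top" or "wrist"; returns a dict with "frame" (420x560x3 uint8, blue, green, red), "camera_matrix" (3x3 intrinsics, pixels), "eye" and "rotation" of the camera in the world. Camera axes: x right, y up, looking along -z (the intrinsics and any distortion apply to the point x, -y, -z); pixel columns grow to the right and rows downward; lengths in m; the calibration is good to about 2 mm. A picture is of the moment at which its call begins. There is no depth.
A pose or a line that the arm cannot do raises robot.MotionError and nothing moves.
- robot.close_job(): hands the job in, once; it reports no verdict.
The state is a dict: "t": time; "joint_pos": joint angles; "dq": joint speeds; "tau": joint torques, N m; "ee_pos": TCP position; "ee_rot": TCP orientation; "force": force on the tool from outside, world axes, zero at the start; "moment": the same for the moment, N m; "gripper_width": finger opening in m.
Only numpy, scipy, OpenCV 4.12 (cv2) and the standard library are available. Lean on these libraries where they do the work, as an engineer would, in place of code of your own. Each camera call takes 0.05 s, during which the arm holds its last target. There are 200 camera calls.

## Working session

There is one attempt and no reset: what is moved stays moved. The work goes in short steps, each a Python script; the robot and the scene stay as the last script left them, time stands still between calls to the robot, and variables do not carry over. Pictures are saved under pics/ and viewed, about 8 in all and at most 12, crops included, and the job is handed in when it is done.

```bash
ls; mkdir -p pics
cat > h.py <<'E'
import numpy as np, cv2
from rig import robot
def shot(name,save=None):
    c=robot.capture(name)
    if save: cv2.imwrite('pics/'+save,c['frame'])
    return c
def ray(c,u,v):
    K=np.array(c['camera_matrix']); p=cv2.undistortPoints(np.array([[[u,v]]],float),K,np.array(c['distortion']) if 'distortion' in c else None)[0,0]
    d=np.array(c['rotation'])@np.array([p[0],-p[1],-1.0]); return np.array(c['eye']),d/np.linalg.norm(d)
def onz(c,u,v,z):
    e,d=ray(c,u,v); return e+d*(z-e[2])/d[2]
def proj(c,P):
    q=np.array(c['rotation']).T@(np.array(P)-np.array(c['eye'])); q=q*[1,-1,-1]
    K=np.array(c['camera_matrix']); p=K@q; return p[:2]/p[2]
E
python3 - <<'E'
from h import *
a=shot('top','top0.png');b=shot('side','side0.png')
for c in(a,b): print({k:(np.round(v,3).tolist() if k!='frame' else 0) for k,v in c.items()})
cv2.imwrite('pics/both.png',cv2.resize(np.vstack([a['frame'],b['frame']]),(560,840))[:,:]) 
s=robot.read_state();print(s)
E
```

```text
pics
{'frame': 0, 'camera_matrix': [[521.023, 0.0, 276.867], [0.0, 521.023, 218.603], [0.0, 0.0, 1.0]], 'eye': [0.187, 0.022, 1.737], 'rotation': [0.219, -0.004, -1.507]}
{'frame': 0, 'camera_matrix': [[493.767, 0.0, 281.949], [0.0, 493.767, 209.049], [0.0, 0.0, 1.0]], 'eye': [0.001, 0.756, 0.955], 'rotation': [0.829, 0.015, -2.526]}
{'t': 0.1, 'joint_pos': array([-1.28349966e+00,  2.07364209e-01,  1.54286705e+00,  2.91998841e-05,
        1.39348272e+00, -1.50495990e-01]), 'dq': array([ 1.10495758e-04, -1.92119664e-03, -4.55849554e-03,  1.03454657e-04,
       -3.66837518e-05, -5.32817208e-04]), 'tau': array([-1.48843747e-04, -3.84088790e+01, -2.92548448e+01, -2.74314671e-04,
        4.78664515e-03, -2.16973712e-05]), 'ee_pos': array([ 0.2435501 , -0.52003669,  0.20409868]), 'ee_rot': array([-3.13949961e+00, -3.46454254e-04,  4.37787117e-01]), 'force': array([ 0.07178972, -0.16229248, -0.1725326 ]), 'moment': array([ 0.02122258,  0.02347635, -0.00714363]), 'gripper_width': 0.0855328752118169}
```

View pics/top0.png

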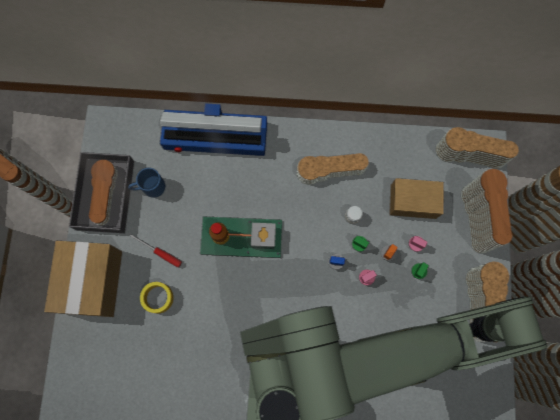

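View pics/side0.png

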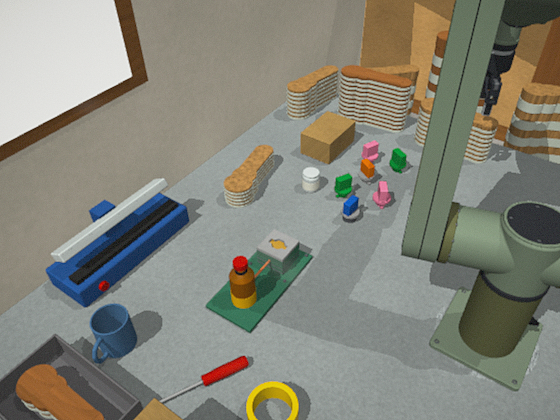

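Top view: orange-gripped die near (391,252). Possible confusions are green (361,243) and (420,270), pink (417,243) and (368,277), and blue (337,262). The oiler cap is at (217,229) and the chuck at (263,235). I choose the orange one, and check it in a close crop alongside the coarse positions.

```bash
cat >> h.py <<'E'
from scipy.spatial.transform import Rotation as Rn
_cap=robot.capture
def shot(name,save=None):
    c=dict(_cap(name)); c['rotation']=Rn.from_euler('xyz',c['rotation']).as_matrix()
    if save: cv2.imwrite('pics/'+save,c['frame'])
    return c
def blobs(c,lo,hi,amin=15):
    m=cv2.inRange(cv2.cvtColor(c['frame'],cv2.COLOR_BGR2HSV),np.array(lo),np.array(hi))
    cs,_=cv2.findContours(m,cv2.RETR_EXTERNAL,cv2.CHAIN_APPROX_NONE)
    return sorted([k for k in cs if cv2.contourArea(k)>=amin],key=cv2.contourArea,reverse=True)
RED=((0,190,120),(5,255,255)); ORG=((6,190,150),(14,255,255))
E
python3 - <<'E'
from h import *
c=shot('top')
f=c['frame']
cv2.imwrite('pics/crop.png',np.vstack([cv2.resize(f[215:295,320:440],None,fx=5,fy=5,interpolation=cv2.INTER_CUBIC)[:300],cv2.resize(f[205:265,190:310],None,fx=5,fy=5,interpolation=cv2.INTER_CUBIC)]))
for n,u,v,z in [('orange',391,251,.068),('cap',217,229,.144),('chuck',263,235,.07),('green',361,243,.068),('pink',417,243,.068),('green2',420,270,.068),('pink2',368,277,.068),('blue',337,262,.068),('tin',354,213,.06)]: print(n,onz(c,u,v,z).round(3))
for nm,r in(('red',RED),('org',ORG)):
  for k in blobs(c,*r)[:6]: print(nm,cv2.contourArea(k),cv2.minAreaRect(k))
# plate corners
for k in blobs(c,(60,80,30),(90,255,110),300)[:2]:
  R=cv2.minAreaRect(k);print('plate',R,[onz(c,*p,.012).round(3) for p in cv2.boxPoints(R)])
E
```

```text
orange [ 0.476 -0.336  0.068]
cap [0.497 0.223 0.144]
chuck [0.501 0.081 0.07 ]
green [ 0.496 -0.238  0.068]
pink [ 0.507 -0.42   0.068]
green2 [ 0.42  -0.43   0.068]
pink2 [ 0.387 -0.264  0.068]
blue [ 0.428 -0.163  0.068]
tin [ 0.596 -0.214  0.06 ]
red 62.0 ((215.5, 227.5), (9.0, 9.0), 90.0)
red 60.0 ((164.22059631347656, 255.63235473632812), (21.60881996154785, 3.944467306137085), 30.963754653930664)
org 35.5 ((391.1922302246094, 250.46151733398438), (5.269651889801025, 10.53930377960205), 33.6900634765625)
plate ((241.0914764404297, 236.75881958007812), (79.0362319946289, 37.19352340698242), 2.337306022644043) [array([0.435, 0.286, 0.012]), array([0.562, 0.293, 0.012]), array([0.568, 0.025, 0.012]), array([0.441, 0.022, 0.012])]
```

View pics/crop.png

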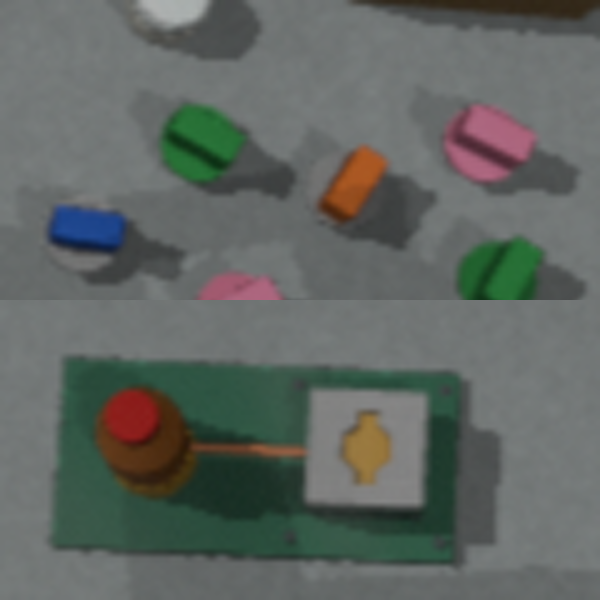

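The crop confirms the orange bar is at top-image (391,250), with a grey flange; its coloured neighbours are clear of it. Slots run along image-vertical (world x). Now I'll close the gripper and look at the station with the wrist camera.

Run:
```python
from h import *
robot.set_gripper(0.0)
robot.move_ptp([0.46,0.15,0.38],[np.pi,0,np.pi])
c=shot('wrist','w1.png')
s=robot.read_state();print(s['t'],s['joint_pos'].round(2),s['ee_pos'].round(4),s['ee_rot'].round(3),s['force'].round(2))
print(c['eye'],c['rotation'].round(3).tolist(),c['camera_matrix'])
for k in blobs(c,*RED,100)[:4]: print('red',cv2.contourArea(k),cv2.minEnclosingCircle(k),cv2.minAreaRect(k))
```

```text
3.5333 [ 0.13 -0.07  1.48 -0.    1.73 -1.43] [0.4602 0.1493 0.3796] [-3.141e+00 -1.000e-03  3.140e+00] [0.51 0.43 0.79]
[0.37786966 0.14823277 0.54803077] [[0.002, -0.947, -0.323], [1.0, 0.002, -0.0], [0.001, -0.323, 0.947]] [[310.86138318   0.         278.42659524]
 [  0.         310.86138318 206.97361244]
 [  0.           0.           1.        ]]
red 629.0 ((430.583740234375, 124.88916015625), 28.20062255859375) ((429.9823913574219, 126.1213607788086), (56.20716094970703, 13.163589477539062), 30.068584442138672)
red 392.5 ((337.35211181640625, 197.0140838623047), 12.031641006469727) ((337.0000305175781, 196.50001525878906), (21.920310974121094, 23.33452033996582), 45.0)
```

View pics/w1.png

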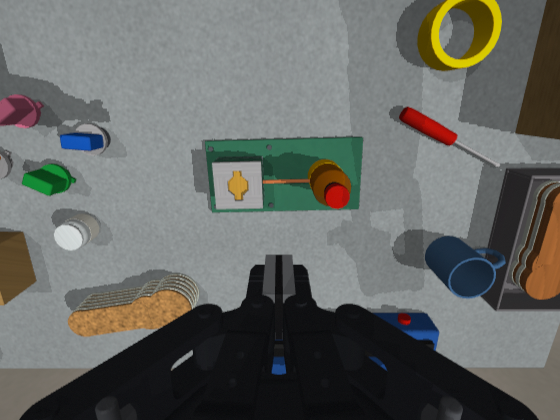

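```bash
cat >> h.py <<'E'
def chuck(c,uv):
    """station mouth & yaw from corners of the steel face (z=.07)"""
    h=cv2.cvtColor(c['frame'],cv2.COLOR_BGR2HSV); b=cv2.cvtColor(c['frame'],cv2.COLOR_BGR2GRAY)
    m=(((h[...,1]<60)&(b>150))).astype(np.uint8)*255
    cs,_=cv2.findContours(m,cv2.RETR_EXTERNAL,cv2.CHAIN_APPROX_NONE)
    k=[k for k in cs if cv2.contourArea(k)>100 and cv2.pointPolygonTest(cv2.convexHull(k),uv,True)>=0][0]
    P=np.array([onz(c,*p,.07)[:2] for p in k[:,0]+0.0],np.float32)*1000
    R=cv2.minAreaRect(P); a=(np.radians(R[2])+np.pi/4)%(np.pi/2)-np.pi/4
    return np.array(R[0])/1000,R[1],a
E
python3 - <<'E'
from h import *
w=shot('wrist');t=shot('top')
for n,c,uv in(('w',w,(238,185)),('t',t,(263,235))):
    try: print(n,chuck(c,uv))
    except Exception as e: print(n,repr(e))
k=min(blobs(w,*RED,50),key=lambda k:abs(cv2.minEnclosingCircle(k)[0][0]-337));
m=cv2.moments(k);print('cap w',onz(w,m['m10']/m['m00'],m['m01']/m['m00'],.144))
k=blobs(t,*RED)[0];m=cv2.moments(k);print('cap t',onz(t,m['m10']/m['m00'],m['m01']/m['m00'],.142))
h=cv2.cvtColor(w['frame'],cv2.COLOR_BGR2HSV);print(h[185,[205,216,225,238,258]].tolist(), h[[165,205],238].tolist())
for k in blobs(w,(12,110,120),(30,255,255),80): 
  m=cv2.moments(k);print('brass',cv2.contourArea(k),m['m10']/m['m00'],m['m01']/m['m00'],onz(w,m['m10']/m['m00'],m['m01']/m['m00'],.067),cv2.minAreaRect(k))
E
```

```text
w (array([0.50492047, 0.0836349 ]), (73.81710815429688, 74.75994873046875), np.float64(0.021074552859908335))
t IndexError('list index out of range')
cap w [0.50079322 0.22804724 0.144     ]
cap t [0.40484867 0.38085163 0.142     ]
[[90, 10, 104], [0, 2, 163], [0, 2, 163], [20, 182, 199], [0, 2, 163]] [[165, 3, 166], [0, 2, 163]]
brass 3043.0 130.96423485595355 314.54847190272756 [ 0.75157344 -0.12518777  0.067     ] ((129.39305114746094, 316.1114501953125), (34.76146697998047, 122.55371856689453), 76.29303741455078)
brass 1864.0 547.0826180257511 261.2347103004292 [0.64274163 0.61565797 0.067     ] ((542.5, 246.0), (106.0, 33.0), 90.0)
brass 1332.5 464.62889305816134 35.55397123202001 [0.29306905 0.40535419 0.067     ] ((466.0, 34.0), (68.0, 70.0), 90.0)
brass 353.0 237.51085930122755 184.93342776203966 [0.50445621 0.08317646 0.067     ] ((237.5, 185.0), (28.0, 19.0), 90.0)
```

Wrist view: chuck at (238,185), cap at (337,196). The two agree to within 1 mm with the 145 mm geometry. Next, press the oiler.

Run:
```python
from h import *
O=[np.pi,0,np.pi]
x,y=0.5015,0.2283
robot.move_ptp([x,y,0.165],O)
f0=robot.read_state()['force']
robot.move_straight([x,y,0.147],rate=.06)
for z in [.143,.140,.138,.1365,.1355,.1350,.1345,.134,.1335,.133,.132]:
    robot.move_straight([x,y,z],rate=.03)
    s=robot.read_state();F=(s['force']-f0)[2];print(z,s['ee_pos'].round(4),round(F,2))
    if F>12: break
robot.sleep(.3);print((robot.read_state()['force']-f0).round(2))
robot.move_straight([x,y,0.20],rate=.1)
robot.set_gripper(0.05,60)
s=robot.read_state();print(s['t'],s['force'].round(2))
robot.move_ptp([0.40,-0.30,0.32],[np.pi,0,np.pi-.55])
c=shot('wrist','w2.png');s=robot.read_state();print(s['t'],s['joint_pos'].round(2),s['ee_pos'].round(3))
for k in blobs(c,*ORG,60)[:5]:
  m=cv2.moments(k);print(cv2.contourArea(k),cv2.minAreaRect(k),onz(c,m['m10']/m['m00'],m['m01']/m['m00'],.068))
```

```text
0.143 [0.5013 0.2283 0.1428] -0.49
0.14 [0.5013 0.2283 0.1397] -0.12
0.138 [0.5014 0.2283 0.1378] -0.91
0.1365 [0.5014 0.2283 0.1363] 0.28
0.1355 [0.5014 0.2283 0.1354] -0.33
0.135 [0.5015 0.2283 0.135 ] -0.37
0.1345 [0.5015 0.2283 0.1344] -0.33
0.134 [0.5014 0.2283 0.1339] -0.56
0.1335 [0.5015 0.2283 0.1335] -0.21
0.133 [0.5015 0.2283 0.133 ] -0.67
0.132 [0.5014 0.2283 0.1319] -0.0
[-1.5  -0.66 -0.51]
9.4583 [0.03 0.39 0.41]
11.4917 [-0.82 -0.02  1.56  0.    1.61 -1.84] [ 0.4   -0.299  0.32 ]
361.0 ((285.0, 221.5), (27.0, 14.0), 90.0) [ 0.47622356 -0.33411034  0.068     ]
```

View pics/w2.png

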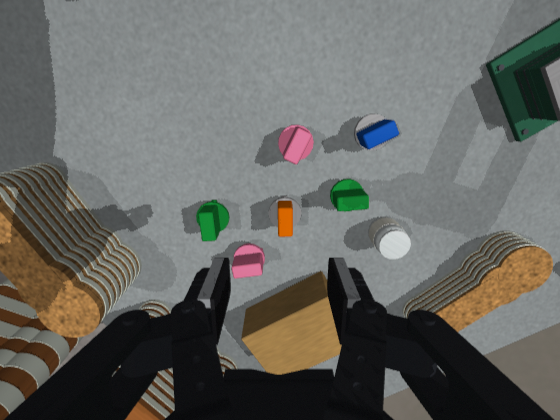

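The press met no force, so the cap was apparently missed. The orange die is clear at (285,218), at (0.476,-0.334). I go back to the oiler and look while hovering over it.

Run:
```python
from h import *
x,y=0.5015,0.2283
robot.set_gripper(0.0)
robot.move_ptp([x,y,0.152],[np.pi,0,np.pi])
w=shot('wrist');s=shot('side');st=robot.read_state()
print(st['t'],st['gripper_width'],st['ee_pos'],st['force'],proj(w,st['ee_pos']),proj(s,st['ee_pos']),proj(s,[x,y,.144]),proj(w,[x,y,.144]))
u,v=proj(s,st['ee_pos']).astype(int)
a=cv2.resize(s['frame'][max(0,v-60):v+60,max(0,u-60):u+60],(400,400),interpolation=cv2.INTER_CUBIC)
u,v=proj(w,st['ee_pos']).astype(int);print(u,v)
b=cv2.resize(w['frame'][max(0,v-100):v+100,max(0,u-100):u+100],(400,400))
cv2.imwrite('pics/cap.png',np.hstack([a,b]))
```

```text
14.15 0.0006782634460123373 [0.50224077 0.22744461 0.15248183] [0.00494128 0.1009795  0.64089642] [280.12387551 246.39878883] [239.61902326 257.71779802] [239.91816237 260.70385013] [281.40781001 239.27589495]
280 246
```

View pics/cap.png

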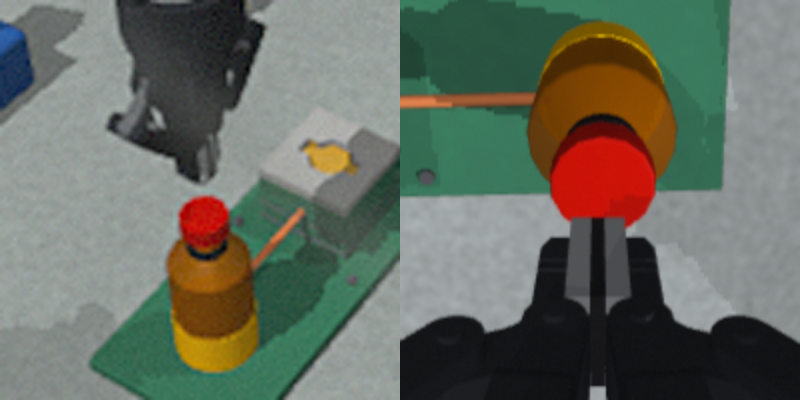

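The picture explains the miss. The cap is where I computed it, but the fingertips sit about 15 mm higher than the stated TCP (side row ~251 against 258 expected, wrist row 255 against 246). I'll press by force feedback.

Run:
```python
from h import *
x,y=0.5015,0.2283
w=shot('wrist');st=robot.read_state();p=st['ee_pos'];f0=st['force']
for d in(0,.01,.015,.02,.025): print(d,proj(w,p+[0,0,d])[1].round(1))
robot.move_straight([x,y,0.134],rate=.08)
c0=None
for z in np.arange(.132,.105,-.001):
    robot.move_straight([x,y,z],rate=.04)
    s=robot.read_state();F=(s['force']-f0)[2]
    print(round(z,4),s['ee_pos'][2].round(4),round(F,2))
    if F>14: break
robot.sleep(.2);s=robot.read_state();print((s['force']-f0).round(2),s['ee_pos'].round(4),s['t'])
```

```text
0 246.2
0.01 254.0
0.015 258.2
0.02 262.7
0.025 267.4
0.132 0.1321 0.38
0.131 0.1311 -0.63
0.13 0.1299 -0.08
0.129 0.1289 -0.08
0.128 0.1279 0.3
0.127 0.1269 0.49
0.126 0.1259 0.5
0.125 0.1249 0.02
0.124 0.1239 -0.17
0.123 0.1229 -0.35
0.122 0.1219 0.14
0.121 0.1209 -0.05
0.12 0.1199 0.28
0.119 0.1189 -0.05
0.118 0.118 -0.84
0.117 0.1173 3.38
0.116 0.1162 3.01
0.115 0.1151 4.43
0.114 0.1141 3.49
0.113 0.1131 4.36
0.112 0.1122 6.15
0.111 0.1112 5.6
0.11 0.1103 5.93
0.109 0.1099 8.64
0.108 0.1099 13.78
0.107 0.1098 18.4
[-6.47 -2.2  17.2 ] [0.5017 0.2284 0.1098] 21.275
```

Contact came at TCP z≈0.1177 and the hard stop at 0.1098. That is the full 8 mm of travel, so the real fingertips are about 26.5 mm behind the stated TCP. Release and measure the die from close by.

Run:
```python
from h import *
x,y=0.5015,0.2283
robot.move_straight([x,y,0.18],rate=.15)
s=shot('side')
for k in blobs(s,*RED,60)[:4]:
  print('red side',cv2.boundingRect(k),cv2.contourArea(k))
print('expect cap top',proj(s,[x,y,.144]))
robot.set_gripper(0.05,60)
a=-.55; u=np.array([np.cos(a),np.sin(a),0])
tgt=np.array([0.476,-0.335,0])
robot.move_ptp(tgt+[0,0,.20],[np.pi,0,np.pi+a])
p=tgt-.03*u; p[2]=.15
robot.move_straight(p.tolist())
c=shot('wrist');st=robot.read_state();print(st['t'],st['joint_pos'].round(2),st['ee_pos'].round(4))
k=blobs(c,*ORG,100)[0];bx=cv2.boundingRect(k);print(bx)
x0,y0,w,h=bx;x0-=60;y0-=40
f=c['frame'][max(0,y0):y0+h+80,max(0,x0):x0+w+120]
cv2.imwrite('pics/die.png',cv2.resize(f,None,fx=3,fy=3,interpolation=cv2.INTER_CUBIC));np.save('off.npy',[max(0,x0),max(0,y0)])
import pickle;pickle.dump(c,open('c.pkl','wb'));print(f.shape,x0,y0)
```

```text
red side (202, 356, 46, 30) 448.5
red side (233, 256, 14, 15) 138.0
expect cap top [239.91816237 260.70385013]
25.1167 [-0.77  0.21  1.65  0.    1.28 -1.79] [ 0.4516 -0.3199  0.1512]
(267, 212, 24, 47)
(127, 144, 3) 207 172
```

View pics/die.png

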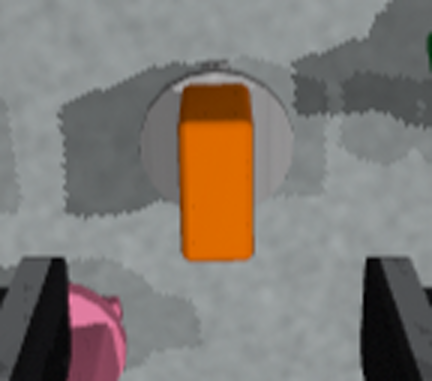

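Crop: orange bar top face spans (267–291, 212–259), with a round grey flange, centred between the fingers and parallel to them. The side view shows the cap back up (rows 256–271, as before pressing). Grasp now.

Run:
```python
from h import *
import pickle;c=pickle.load(open('c.pkl','rb'))
k=blobs(c,*ORG,100)[0]
P=np.array([onz(c,*q,.068)[:2] for q in k[:,0]+0.0],np.float32)*1000
R=cv2.minAreaRect(P);a=(np.radians(R[2])+.55+np.pi/4)%(np.pi/2)-np.pi/4-.55
ctr=np.array(R[0])/1000;print(ctr,R,a)
O=[np.pi,0,np.pi+a]
f0=robot.read_state()['force']
robot.move_ptp([*ctr,.10],O)
robot.move_straight([*ctr,.03],rate=.12)
for z in(.02,.014,.010,.0065):
    robot.move_straight([*ctr,z],rate=.05);s=robot.read_state();F=s['force']-f0;print(z,s['ee_pos'].round(4),F.round(2))
    if F[2]>3: break
robot.set_gripper(0.0,70)
s=robot.read_state();print(s['t'],s['gripper_width'],(s['force']-f0).round(2),s['ee_rot'].round(3))
c=shot('side');u,v=proj(c,[*ctr,.06]).astype(int);print(u,v)
w=shot('wrist')
A=cv2.resize(c['frame'][v-50:v+50,u-50:u+50],(400,400),interpolation=cv2.INTER_CUBIC)
B=w['frame'][150:350,180:380];cv2.imwrite('pics/grasp.png',np.hstack([A,cv2.resize(B,(400,400))]))
```

```text
[ 0.47675214 -0.33527124] ((476.75213623046875, -335.271240234375), (20.045005798339844, 44.29370880126953), 59.17839050292969) -0.5379385664878307
0.02 [ 0.4765 -0.335   0.0197] [-0.85  0.6  -0.25]
0.014 [ 0.4764 -0.3349  0.0134] [-0.32  0.18 -1.22]
0.01 [ 0.4765 -0.335   0.0096] [-0.69  0.38  1.34]
0.0065 [ 0.4765 -0.3351  0.0062] [ 0.1  -0.31  0.91]
27.6667 0.021333235012244593 [-0.41  0.08  0.59] [-3.142e+00  1.000e-03  2.604e+00]
368 165
```

View pics/grasp.png

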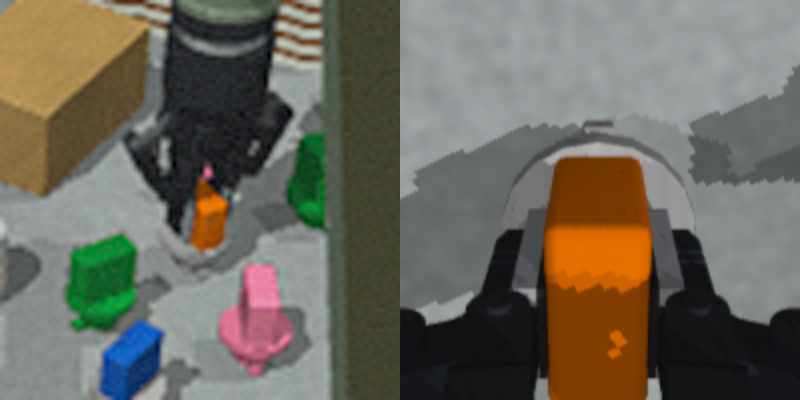

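Held, width 21.3 mm. Lift and remeasure the chuck on approach.

Run:
```python
from h import *
s=robot.read_state();p=s['ee_pos']
robot.move_straight([p[0],p[1],.20],rate=.2)
s=robot.read_state();print(s['force'].round(2),s['gripper_width'])
robot.move_ptp([.43,.083,.22],[np.pi,0,np.pi+.021])
c=shot('wrist','w3.png');s=robot.read_state();print(s['t'],s['ee_pos'].round(4),s['joint_pos'].round(2),s['ee_rot'].round(3))
uv=tuple(float(q) for q in proj(c,[.505,.083,.07]));print(uv)
try: print(chuck(c,uv))
except Exception as e: print(repr(e))
for k in blobs(c,(15,110,110),(30,255,255),200)[:4]:
  m=cv2.moments(k);print('brass',cv2.contourArea(k),cv2.boundingRect(k),onz(c,m['m10']/m['m00'],m['m01']/m['m00'],.067))
```

```text
[-0.57  0.44 -2.71] 0.02133748582585171
30.4917 [0.4306 0.0821 0.22  ] [-0.01 -0.11  1.84 -0.    1.41 -1.6 ] [-3.141  0.    -3.122]
(278.65921348081105, 247.2067512736001)
(array([ 0.41986676, -0.01840231]), (303.97613525390625, 556.6781005859375), np.float64(0.48638406213115415))
brass 518.0 (403, 235, 41, 25) [0.50156216 0.24906995 0.067     ]
brass 501.5 (152, 378, 43, 41) [ 0.74167838 -0.05394948  0.067     ]
```

View pics/w3.png

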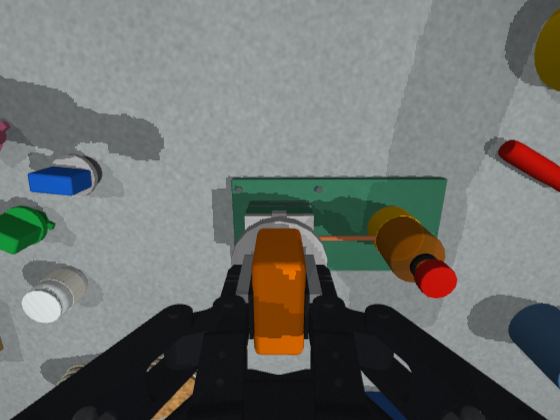

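The die hides the chuck in this view, so I'll look again from farther out.

Run:
```python
from h import *
robot.move_straight([.58,.083,.22],rate=.25)
c=shot('wrist','w4.png');s=robot.read_state();print(s['t'],s['ee_pos'].round(4),s['ee_rot'].round(3))
uv=tuple(float(q) for q in proj(c,[.505,.083,.07]));print(uv)
try: print(chuck(c,uv))
except Exception as e: print(repr(e))
for k in blobs(c,(15,110,110),(30,255,255),200)[:4]:
  m=cv2.moments(k);P=np.array([onz(c,*q,.0625)[:2] for q in k[:,0]+0.0],np.float32)*1000
  print('brass',cv2.contourArea(k),cv2.boundingRect(k),onz(c,m['m10']/m['m00'],m['m01']/m['m00'],.067),P.min(0),P.max(0))
```

```text
31.2917 [0.5787 0.0828 0.2195] [ 3.141e+00 -2.000e-03 -3.121e+00]
(281.2306216749343, 110.40228061449189)
(array([0.50484512, 0.08341348]), (75.42949676513672, 75.6059799194336), np.float64(0.02319452479496309))
brass 6001.0 (14, 280, 185, 67) [ 0.75023299 -0.13422676  0.067     ] [ 702.1703  -249.16246] [803.7922   -14.816591]
brass 1112.0 (265, 84, 34, 52) [0.50445811 0.08333119 0.067     ] [480.58893  66.82018] [529.35626  99.86219]
brass 377.5 (431, 78, 37, 25) [0.48127943 0.24419359 0.067     ] [471.88614 228.98788] [494.1941  264.01123]
```

View pics/w4.png

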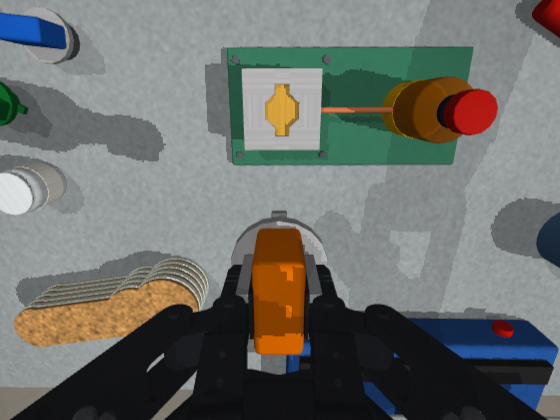

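Chuck at (282,110) is (0.5049, 0.0834) with yaw 0.023, agreeing with the earlier measurement. Lug visible at (280,214), in line with the bar. Insert with force checks.

Run:
```python
from h import *
x,y,a=.5049,.0834,.0225
O=[np.pi,0,np.pi+a]
robot.move_straight([x,y,.11],rate=.2)
robot.move_straight([x,y,.085],rate=.08); robot.sleep(.2)
st=robot.read_state();f0=st['force'];print(st['ee_pos'].round(4),f0.round(2))
for z in (.079,.0765,.0745,.0725,.071,.069,.067,.065,.063,.061,.059,.058,.057):
    robot.move_straight([x,y,z],rate=.05)
    s=robot.read_state();F=s['force']-f0;print(z,s['ee_pos'].round(4),F.round(1))
    if F[2]>(4 if z>.0715 else 16) or np.linalg.norm(F[:2])>10: break
print(s['t'],s['gripper_width'],s['joint_pos'].round(2))
```

```text
[0.5055 0.0834 0.0856] [-0.24  0.02 -2.1 ]
0.079 [0.5044 0.0834 0.0785] [ 1.3 -0.3 -0.7]
0.0765 [0.5047 0.0834 0.0763] [ 0.2 -0.8  0.1]
0.0745 [0.5047 0.0834 0.0744] [ 0.6 -0.6 -0.4]
0.0725 [0.5048 0.0834 0.0723] [-0.5 -0.2 -0.2]
0.071 [0.5048 0.0834 0.0709] [ 1.  -1.  -0.2]
0.069 [0.5052 0.0834 0.0694] [-0.4  0.1  3. ]
0.067 [0.5053 0.0834 0.0673] [-0.3 -0.1  3.9]
0.065 [0.5053 0.0834 0.0652] [-0.2 -0.7  4.8]
0.063 [0.5053 0.0834 0.0632] [1.  0.2 4.5]
0.061 [0.5053 0.0834 0.0611] [1.  0.2 6.4]
0.059 [0.5053 0.0834 0.0592] [-0.2  0.1  6.4]
0.058 [0.5053 0.0834 0.0582] [0.6 0.3 6.7]
0.057 [0.5052 0.0834 0.0572] [0.3 0.5 7.2]
36.0333 0.021026630652218777 [-0.01  0.25  1.83  0.    1.06 -1.6 ]
```

Run:
```python
from h import *
x,y,a=.5049,.0834,.0225
st=robot.read_state();m0=st['moment']
for d in (.2,.5,.8,1.1,1.4,1.57,1.65):
    q=robot.solve_ik([x,y,.0562],[np.pi,0,np.pi+a-d])
    if q is None or abs(np.array(q)-st['joint_pos']).max()>.5: print('ik',q);break
    robot.movej(q); st=robot.read_state()
    print(d,st['ee_pos'].round(4),st['ee_rot'].round(3),st['force'].round(1),(st['moment']-m0).round(3),st['gripper_width'].round(4),st['t'])
    if np.linalg.norm(st['force'][:2])>15 or st['force'][2]>25: break
c=shot('top');u,v=proj(c,[x,y,.1]).astype(int);w=shot('wrist','w5.png')
cv2.imwrite('pics/end.png',np.hstack([cv2.resize(shot('side')['frame'][160:360,180:380],(400,400)),cv2.resize(w['frame'][130:350,170:390],(400,400))]))
```

```text
Traceback (most recent call last):
AttributeError: 'float' object has no attribute 'round'
```

Run:
```python
from h import *
x,y,a=.5049,.0834,.0225
st=robot.read_state();print(st['ee_rot'].round(3),st['t'])
for d in (.5,.8,1.1,1.4,1.57,1.65):
    q=robot.solve_ik([x,y,.0562],[np.pi,0,np.pi+a-d])
    if q is None or abs(np.array(q)-st['joint_pos']).max()>.6: print('ik',q);break
    robot.movej(q); st=robot.read_state()
    print(d,st['ee_pos'].round(4),st['ee_rot'].round(3),st['force'].round(1),st['moment'].round(3),round(st['gripper_width'],4),st['t'])
    if np.linalg.norm(st['force'][:2])>15 or st['force'][2]>25: break
w=shot('wrist','w5.png')
cv2.imwrite('pics/end.png',np.hstack([cv2.resize(shot('side')['frame'][160:360,180:380],(400,400)),cv2.resize(w['frame'][130:350,170:390],(400,400))]))
```

```text
[-3.141  0.     2.964] 36.3417
0.5 [0.5049 0.0831 0.0564] [-3.141  0.     2.664] [ 0.1 -0.1  5.4] [-0.083 -0.018  0.024] 0.0209 36.7333
0.8 [0.5047 0.083  0.0563] [-3.141  0.     2.365] [0.1 0.2 5.1] [-0.2    0.011  0.104] 0.0215 37.125
1.1 [0.5046 0.083  0.0563] [-3.141  0.     2.065] [-2.   0.2  5.6] [-0.135  0.055  0.125] 0.0213 37.5167
1.4 [0.5043 0.083  0.0561] [-3.140e+00  1.000e-03  1.765e+00] [-0.9 -0.7  5.9] [-0.175  0.194  0.085] 0.0212 37.9083
1.57 [0.5041 0.0829 0.0561] [-3.140e+00  1.000e-03  1.595e+00] [-0.9 -0.1  6. ] [-0.203  0.242  0.14 ] 0.0212 38.1917
1.65 [0.504  0.083  0.0561] [-3.140e+00  1.000e-03  1.515e+00] [-1.  -0.4  6.6] [-0.172  0.321  0.139] 0.0214 38.4417
```

View pics/end.png

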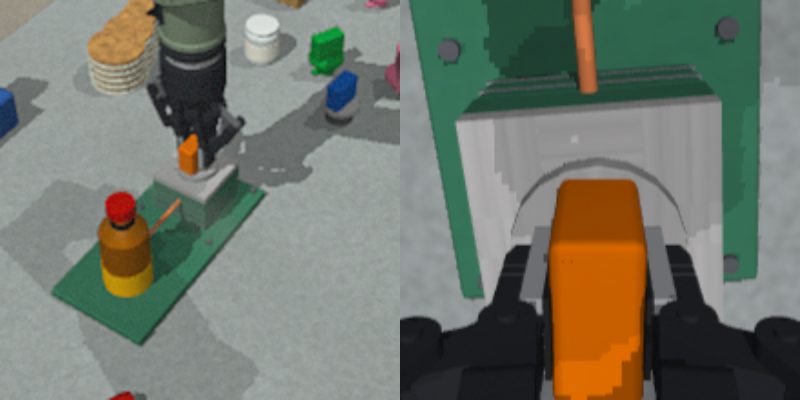

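In and turned: the flange is flush, the bar square to the pads and the spring torque about 0.14 N m. I'll add a little for the lug play, settle, check and hand in.

Run:
```python
from h import *
q=robot.solve_ik([.5047,.0834,.0562],[np.pi,0,np.pi+.0225-1.69]);robot.movej(q);robot.sleep(.5)
F=[];
for _ in range(6):
    robot.sleep(.05);st=robot.read_state();F.append(np.r_[st['force'],st['moment']])
print(st['ee_pos'].round(4),st['ee_rot'].round(3),np.mean(F,0).round(2),st['gripper_width'],st['t'])
robot.close_job()
```

```text
[0.504  0.083  0.0561] [-3.140e+00  1.000e-03  1.475e+00] [-1.04 -1.09  5.68 -0.16  0.23  0.16] 0.02136707809860308 39.5917
the job is handed in; nothing more can be done
```

The oiler was pressed and released. The orange die is in the chuck, pushed in and turned clockwise, and still held there. I handed the job in at 39.6 s; it gives no verdict.

- **Oiler:** My first press missed the cap because the fingertips sit about 26.5 mm behind the stated TCP. I found this from a picture and pressed again using force feedback. The cap moved its full 8 mm and reached its stop at about 17 N. The side view then showed it back up at its original height. This was done before I touched the die.
- **Push:** The die went through the slots without contact until the spring plate, then about 14 mm against the spring. The push at the end was about 8 N, and the picture shows the flange about flush with the chuck face.
- **Turn:** The gripper turned 1.69 rad clockwise, a little past a quarter turn to take up the lug play. The spring torque at the end was about 0.16 N m (0.15 N m expected at a quarter turn). The grip stayed at 21.4 mm, and the picture taken just before the last 0.04 rad showed the bar square to the pads.
- **Not fully checked:** I inferred the spring plate's own travel and turn from position and torque, not by seeing it. At the end the TCP was about 0.9 mm off the measured chuck axis, with only about 1 N of side force. I saw no other object moved, but did not measure each one again.

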